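# Read the bar code of the amber bottle

## Task

Take the yellow bar code reader out of its cradle and aim its red window squarely at the middle of the bar code on the large amber bottle from about 8 cm away, holding it still there for two seconds without touching the bottle. Then set the reader gently, without dropping it, back in both saddles of its cradle, upright as it lay before, and let go; leave the bottles and everything else standing where they are.

Things in the scene. Friction and masses are not known exactly. Their poses are not given: they have to be found in the camera images.
- scanner: yellow handheld bar code reader, a straight stick 140 (x) x 34 (y) x 30 mm (z), flat parallel sides with black rubber patches mid-length, head raised to 38 mm over the last 30 mm at +x. About 0.18 kg, balanced near the middle. Origin: centre of the underside; x points along it to the red window, z up. Starts lying in the cradle, window away from the robot
- scan_window (a point): centre of the reader's red window, on its front face 70 mm ahead of the reader's origin (+x) and 17 mm above its underside; the reading beam leaves here along the reader's +x, and the axes of this point are the reader's
- cradle: fixed grey cradle: foot plate 135x84x8 mm and two U saddles, each 14 mm long, 44 mm ahead of and behind the origin; the space between is open for fingers. The reader's underside rests on the saddle floors 35 mm above the origin; side walls to 50 mm height, 43 mm apart inside, then flared lips to 59 mm. Origin: underside centre, on the worktop; x along the resting reader, z up
- amber_bottle: loose large amber reagent bottle with a white cap, 65 mm diameter (body straight up to 96 mm), 160 mm tall, 0.4 kg, with the only bar code in the scene on its side. Origin: centre of the underside; z up; the bar code is on the -x side
- barcode: the bar code, a white curved label with black bars, about 45 mm wide and 30 mm high, stuck on the amber bottle's side. Origin: middle of the label on the bottle's surface, 60 mm above the bottle's underside; x points straight out of the label, away from the bottle; z up
- small_bottle: loose small amber reagent bottle with a narrow neck, 54 mm diameter, 112 mm tall, with a green and white paper label but no bar code; bystander, near the large one and sometimes in its place. Origin: centre of the underside
- cal_bottle: loose small white bottle with a green cap, 45 mm diameter, 83 mm tall; bystander. Origin: centre of the underside
- timer: loose pale lab timer lying flat, 54 x 66 x 22 mm; bystander. Origin: centre of the underside
There are look-alikes about, which are no part of the job. Of the things shaped like the scanner, the yellow one is meant.

How it is judged:
On the way, in this order (a step that is already met when the one before it is completed fails the run):
1. reader held still for 1.5 s, window 50 to 110 mm in front of the bar code, beam within 15 degrees of square and within 10 mm of the label middle, sideways and in height (y of barcode in the frame of scan_window between -0.01 and 0.01 m and z of barcode in the frame of scan_window between -0.01 and 0.01 m and x of scan_window in the frame of barcode between 0.05 and 0.11 m and angle between the x axis of scan_window and the x axis of barcode, either way round below 0.26 rad and linear speed of scanner below 0.02 m/s and angular speed of scanner below 0.15 rad/s), for 1.5 s.
2. set down, not dropped: still held by the fingers, the reader is back over the cradle's centre line, level, no more than 10 mm above its seat (x of scanner in the frame of cradle between -0.025 and 0.025 m and y of scanner in the frame of cradle between -0.01 and 0.01 m and z of scanner in the frame of cradle between 0.031 and 0.045 m and angle between the x axis of scanner and the x axis of cradle, either way round below 0.2 rad and angle between scanner's own z axis and vertical below 0.2 rad and contact force between the fingers and scanner above 1 N), for 0.05 s.
At the end, for the whole second after the job is handed in: Reader at rest in the cradle: within 20 mm along it, 7 mm across, 4 mm of seat height, upright within 6 degrees, in line within 9 degrees (either way round). All three bottles upright; large amber bottle within 20 mm of its start, the others and the timer within 30 mm (x of scanner in the frame of cradle between -0.02 and 0.02 m and y of scanner in the frame of cradle between -0.007 and 0.007 m and z of scanner in the frame of cradle between 0.031 and 0.039 m and angle between the x axis of scanner and the x axis of cradle, either way round below 0.15 rad and angle between each of scanner, amber_bottle, small_bottle, cal_bottle's own z axis and vertical below 0.1 rad and linear speed of scanner below 0.01 m/s and distance of amber_bottle from where it was at the start of the episode below 0.02 m and distance of each of small_bottle, cal_bottle, timer from where it was at the start of the episode below 0.03 m); the robot touches nothing.
It fails at once if the large amber bottle is moved more than 20 mm (distance of amber_bottle from where it was at the start of the episode above 0.02 m).
It fails at once if the reader, fingers or arm touch the large amber bottle (contact force between any of scanner, the fingers, the arm and amber_bottle above 0.5 N).
It fails at once if a bystander (small amber bottle, white bottle, timer) is moved more than 30 mm (distance of any of small_bottle, cal_bottle, timer from where it was at the start of the episode above 0.03 m).
It also fails if it takes over 48 s, if anything falls off the work surface, if the arm or the gripper's body presses on something with over 40 N, if the wrist force passes 120 N, or if a joint passes its speed limit or range.

## Robot

A 7-joint arm with a two-finger parallel gripper is mounted at the origin on a cart in front of the work surface, level with it; the furniture and walls round the work are solid. World frame = base frame: x ahead of the robot, y to its left, z up, the work surface at z = 0. Lengths are in m, angles in rad, forces in N, time in s.
With the tool pointing down it reaches from about 0.4 to 0.85 m from the base axis. Payload 10.4 kg.
Tool frame: the origin (TCP) lies at the very end of the fingers, on their centre line; the grasp point (between the pads) lies 19 mm behind it (robot.hold_point_z is the z of the grasp point in the tool frame, in m); z points along the fingers, y is the line along which they close (so a half turn about z gives the same grasp; the last joint's range is limited). The gripper opens to 85 mm and grips with 20 to 120 N. Pads are 22 mm wide; open, the fingers measure 114 mm over their backs; the gripper's body (76 mm by 85 mm) begins 54 mm behind the grasp point. The pads swing forward as they close: fully open they stand 13 mm farther back than shut.
Start: joints at [1.185, 0.332, -0.065, 1.46, 0.022, 1.35, -0.088], TCP at [0.222, -0.584, 0.231] pointing down, gripper open.
Joint ranges: [-2.6, 2.6], [-0.5, 2.12], [-1.47, 1.34], [0.16, 2.42], [-1.27, 4.41], [0.06, 2.06], [-2.6, 2.6]. Speed limits (rad/s): [2.22, 2.22, 2.79, 2.79, 3.14, 3.14, 3.14].

## Interface

Orientations are given as a rotation vector (axis times angle).
In Python, from cell import robot gives the robot as it stands.
- The arm moves only by the tool apply_moves, never from a script. Its argument "commands" is a list of rows, each a list of 5 numbers: the shift along the world's x, y, z in mm, then the turn about the world's z in degrees, then the finger opening in mm, from 0 to 85.4. In form: [[dx, dy, dz, turn, claw], ...]. A call has 1 to 8 rows; each row is the pose to reach, as a shift and turn from the pose commanded when the call began; what a row does not reach only later rows make up. A row lasts 1/10 s, in which the tool goes at most 50 mm and 8.59 degrees, less where a joint would pass 70% of its speed; a pose out of reach is approached as far as the arm can. A call with a gripper value outside its range is refused whole. The fingers move at their own pace and stop on an object; "force" is the grip in N (left out, the last holds). Time passes only in rows, so rows that repeat a pose let the fingers close. It gives the time, the measured TCP pose, the force, the opening and the grip force at its end, in the units of the state.
- robot.read_state(): the state, without advancing time (a new reading comes with each control period).
- robot.grab_frame(name): name is "scene" or "top" or "wrist"; returns a dict with "pixels" (400x640x3 uint8, red, green, blue), "fx", "fy", "cx", "cy" (pixels), "rvec" (rotation vector, rad) and "tvec" (3), from world to camera coordinates, as OpenCV has them. Camera axes: x right, y down, z forward; pixel columns grow to the right and rows downward; lengths in m; the calibration is good to about 2 mm. A picture is of the moment at which its call begins. There is no depth.
- robot.close_job(): hands the job in; it is judged then, once.
The state is a dict: "time_s": time; "joint_positions": joint angles; "qd": joint speeds; "joint_torque": joint torques, N m; "position": TCP position; "eef_rot": TCP orientation; "ft_force": force on the tool from outside, world axes, zero at the start; "ft_torque": the same for the moment, N m; "grip_width": finger opening in m; "gripper_force": force on a finger pad.
Only numpy, scipy, OpenCV 4.12 (cv2) and the standard library are available. Lean on these libraries where they do the work, as an engineer would, in place of code of your own. Each camera call takes 0.05 s, during which the arm holds its last target. There are 200 camera calls.

## Working session

There is one attempt and no reset: what is moved stays moved. The work goes in short steps, Python scripts to look and compute and a tool call to move; the robot and the scene stay as the last step left them, time stands still between calls to the robot, and variables do not carry over. Pictures are saved under pics/ and viewed, at most 10 in all, crops included, and the job is handed in when it is done.

Besides the shell and the picture viewer there is one more tool, called after ">>>" as name([rows], argument=value, ...), one row to a line, values as JSON. apply_moves: Moves the arm, as the interface text tells. Its arguments: {"type":"object","properties":{"commands":{"type":"array"},"force":{"type":"number"}},"required":["commands"]}

```bash
mkdir -p pics; ls
cat > h.py <<'E'
import numpy as np, cv2
from cell import robot
def grab(n):
    f=robot.grab_frame(n); p=np.array(f["pixels"],np.uint8); f["bgr"]=p[:,:,::-1].copy()
    f["R"]=cv2.Rodrigues(np.array(f["rvec"],float))[0]; f["t"]=np.array(f["tvec"],float); return f
def onplane(f,uv,z):
    uv=np.atleast_2d(np.array(uv,float)); d=np.c_[(uv[:,0]-f["cx"])/f["fx"],(uv[:,1]-f["cy"])/f["fy"],np.ones(len(uv))]@f["R"]
    c=-f["R"].T@f["t"]; return c+d*((z-c[2])/d[:,2])[:,None]
def proj(f,P):
    q=np.atleast_2d(P)@f["R"].T+f["t"]; return np.c_[f["fx"]*q[:,0]/q[:,2]+f["cx"],f["fy"]*q[:,1]/q[:,2]+f["cy"]]
E
python3 - <<'E'
from h import *
for n in("scene","top","wrist"):
    f=grab(n); cv2.imwrite(f"pics/{n}0.png",f["bgr"]); print(n,-f["R"].T@f["t"],f["fx"],f["R"][2])
s=robot.read_state(); print(s["position"],s["eef_rot"],s["time_s"],s["grip_width"],robot.hold_point_z)
E
```

```text
pics
scene [-0.28400998  0.63887641  0.95246723] 506.50127785153364 [ 0.62217262 -0.4192692  -0.66114641]
top [0.41478407 0.03530174 1.14950993] 423.6052924167482 [ 0.11008812  0.0100095  -0.99387143]
wrist [ 0.2940431  -0.55658619  0.37399045] 321.5630483448998 [-0.28285033 -0.10594154 -0.95329538]
[ 0.22169982 -0.58406372  0.23071482] [-3.08901250e+00 -5.66594201e-01  3.96266296e-04] 0.15 0.08574659842832245 -0.0187
```

View pics/top0.png

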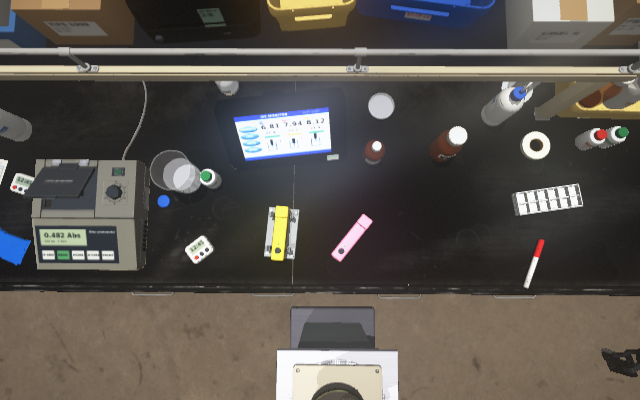

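View pics/scene0.png

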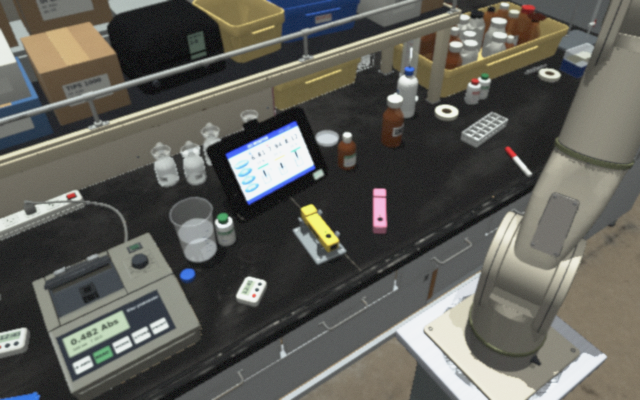

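Top: yellow reader in the grey cradle (281,233), pink look-alike on the bench (352,238), yellow bins at the top (not reader-shaped). Large amber bottle with white cap (450,145), small amber bottle (374,152), other bottles at the right rear. The yellow one in the cradle is the choice. I'll check it and the label in a close crop.

Run:
```python
from h import *
T=grab("top");S=grab("scene")
c=lambda f,x,y,w,h,k:cv2.resize(f["bgr"][y:y+h,x:x+w],None,fx=k,fy=k,interpolation=cv2.INTER_CUBIC)
a=c(T,245,195,70,75,4);b=c(T,415,115,70,75,4);d=c(S,290,195,70,75,4);e=c(S,365,80,70,75,4)
cv2.imwrite("pics/crop1.png",np.vstack([np.hstack([a,b]),np.hstack([d,e])])[:600])
def mask(f,lo,hi,roi):
    x,y,w,h=roi; m=np.zeros(f["bgr"].shape[:2],np.uint8); m[y:y+h,x:x+w]=cv2.inRange(cv2.cvtColor(f["bgr"],cv2.COLOR_BGR2HSV),lo,hi)[y:y+h,x:x+w]; return m
m=mask(T,(20,120,80),(35,255,255),(245,190,70,80)); ys,xs=np.nonzero(m)
r=cv2.minAreaRect(np.c_[xs,ys].astype(np.float32)); bx=cv2.boxPoints(r); print("box px",r,bx.tolist()); print(onplane(T,bx,0.067).round(4))
# caps: centroid of white caps in both views, triangulated by height
for nm,f,roi in(("T",T,(435,115,45,40)),("S",S,(380,90,26,22))):
    m=mask(f,(0,0,150),(180,70,255),roi); n,l,st,ce=cv2.connectedComponentsWithStats(m); i=1+np.argmax(st[1:,4]); print(nm,st[i],ce[i],onplane(f,ce[i],0.15))
```

```text
box px ((279.51324462890625, 232.9890899658203), (13.836746215820312, 55.22560501098633), 5.572197437286377) [[269.94635009765625, 259.79962158203125], [275.30877685546875, 204.8350067138672], [289.08013916015625, 206.17855834960938], [283.71771240234375, 261.1431884765625]]
[[0.3886 0.1735 0.067 ]
 [0.5288 0.1625 0.067 ]
 [0.5255 0.127  0.067 ]
 [0.3854 0.1385 0.067 ]]
T [449 126  18  19 275] [457.53454545 135.08727273] [[ 0.69148348 -0.28372066  0.15      ]]
S [387  93  17  11 128] [394.9296875  98.0703125] [[ 0.69191368 -0.29098418  0.15      ]]
```

View pics/crop1.png

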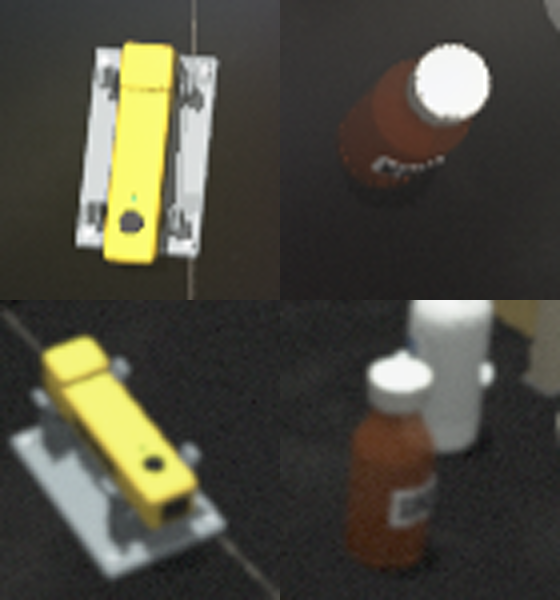

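Crop: yellow reader with raised head at the far end, lying in the grey cradle (chosen). The large bottle's label shows at top ≈(446,155) and scene ≈(399,132), facing roughly −x. Next I'll measure the cradle plate, bottle axis, and label bearing.

Run:
```python
from h import *
from scipy.optimize import least_squares
T=grab("top");S=grab("scene")
hsv=lambda f:cv2.cvtColor(f["bgr"],cv2.COLOR_BGR2HSV)
def roi(m,x,y,w,h): o=np.zeros_like(m); o[y:y+h,x:x+w]=m[y:y+h,x:x+w]; return o
# cradle foot: hull of grey+yellow
g=roi(cv2.inRange(hsv(T),(0,0,90),(180,60,255)),258,200,44,66); g[:, 292:295]&=0 if False else 255
g=cv2.morphologyEx(g,cv2.MORPH_OPEN,np.ones((3,3),np.uint8))
ys,xs=np.nonzero(g); r=cv2.minAreaRect(np.c_[xs,ys].astype(np.float32)); P=onplane(T,cv2.boxPoints(r),0.008); print("plate",P.round(4).tolist(),P.mean(0))
# yellow sill: straight body only, per-row edges
y=roi(cv2.inRange(hsv(T),(20,120,80),(35,255,255)),245,190,70,80)
rows=range(222,256); mid=[np.mean(np.nonzero(y[v])[0][[0,-1]]) for v in rows]; wd=[np.ptp(np.nonzero(y[v])[0])+1 for v in rows]
Q=onplane(T,np.c_[mid,list(rows)],0.065); k=np.polyfit(Q[:,0],Q[:,1],1); print("body axis y at .457",np.polyval(k,.457),"yaw",np.degrees(np.arctan(k[0])),np.mean(wd))
# bottle axis
capT=np.array([457.5,135.1]);print("cap T .16",onplane(T,capT,.16))
for nm,f,rr in(("S",S,(375,80,40,70)),("T",T,(425,120,50,48))):
    m=roi(cv2.inRange(hsv(f),(0,90,25),(15,255,255))|cv2.inRange(hsv(f),(165,90,25),(180,255,255)),*rr); ys,xs=np.nonzero(m)
    print(nm,"amber bbox",xs.min(),xs.max(),ys.min(),ys.max())
    if nm=="S":
        for v in(118,124,130,136,142): q=np.nonzero(m[v])[0]; print(v,q.min(),q.max())
# axis from joint fit: scene silhouette mid at z~.05 and cap in T
    w=roi(cv2.inRange(hsv(f),(0,0,75),(180,110,255)),*((392,120,20,22) if nm=="S" else (434,148,26,12)))
    n,l,st,ce=cv2.connectedComponentsWithStats(w); i=1+np.argmax(st[1:,4]); ys,xs=np.nonzero(l==i); print("label",st[i],ce[i])
    c=-f["R"].T@f["t"]; d=onplane(f,np.c_[xs,ys],0)-c
    ax=np.array([.692,-.287]); o=c[:2]-ax; A=(d[:,:2]**2).sum(1);B=d[:,:2]@o;C=o@o-.0326**2;D=B*B-A*C;k=D>0
    t=(-B[k]-np.sqrt(D[k]))/A[k]; X=c+d[k]*t[:,None]; th=np.degrees(np.arctan2(X[:,1]-ax[1],X[:,0]-ax[0]))%360
    print("theta",th.min(),th.max(),"z",X[:,2].min(),X[:,2].max(),k.sum(),len(k))
```

```text
plate [[0.3973, 0.1991, 0.008], [0.5319, 0.1879, 0.008], [0.5237, 0.1043, 0.008], [0.3894, 0.1165, 0.008]] [0.46058618 0.15197939 0.008     ]
body axis y at .457 0.15074741828709262 yaw -4.423367407761208 13.676470588235293
cap T .16 [[ 0.6886837  -0.28044582  0.16      ]]
S amber bbox 381 403 108 147
118 383 402
124 382 401
130 382 391
136 381 401
142 382 400
label [392 124  11  13  75] [395.78666667 130.76      ]
theta 141.92922883471275 205.53052758760973 z 0.0317309807727888 0.07068206222489437 72 75
T amber bbox 430 462 130 161
label [438 154  13   5  28] [442.64285714 155.67857143]
theta 138.1318933490416 185.5042153477904 z 0.02691521504325478 0.06442221680416682 28 28
```

>>> apply_moves([
  [40,40,20,8,85],
  [80,80,40,16,85],
  [120,120,70,24,85],
  [160,160,70,32,85],
  [200,200,70,40,85],
  [230,230,70,48,85],
  [250,260,70,56,85],
  [270,280,70,64,85],
])

```text
time_s: 1.15
position: [0.4923, -0.3032, 0.3018]
eef_rot: [2.314, 2.124, 0.0]
ft_force: [1.6, -1.1, 0.0]
grip_width: 0.0851
gripper_force: 0.0
```

>>> apply_moves([
  [5,10,0,8,85],
  [10,20,0,16,85],
  [20,30,0,24,85],
  [20,30,0,32,85],
  [20,30,0,40,85],
  [20,30,0,48,85],
  [20,30,0,56,85],
  [20,30,0,64,85],
])

```text
time_s: 1.95
position: [0.5113, -0.2749, 0.3013]
eef_rot: [0.837, 3.028, 0.0]
ft_force: [0.3, -0.4, -0.4]
grip_width: 0.085
gripper_force: 0.0
```

>>> apply_moves([
  [0,0,0,8,85],
  [0,0,0,16,85],
  [0,0,0,24,85],
  [0,0,0,26.5,85],
  [0,0,0,26.5,85],
  [0,0,0,26.5,85],
])

```text
time_s: 2.55
position: [0.5112, -0.275, 0.3013]
eef_rot: [-0.132, -3.139, -0.0]
ft_force: [-0.0, 0.9, -0.3]
grip_width: 0.0849
gripper_force: 0.0
```

Run:
```python
from h import *
f=grab("wrist"); cv2.imwrite("pics/w1.png",f["bgr"]); print(-f["R"].T@f["t"],f["R"][2])
s=robot.read_state(); print(s["position"],s["eef_rot"],s["joint_positions"])
```

```text
[ 0.43439376 -0.26832585  0.44472219] [ 0.30048627 -0.02491662 -0.95346063]
[ 0.51124988 -0.27497597  0.30136388] [ 1.31768074e-01  3.13881403e+00 -1.07960142e-05] [ 0.91836922  0.2620433  -0.61522777  1.44505193  0.15067679  1.48191149
  1.79282561]
```

View pics/w1.png

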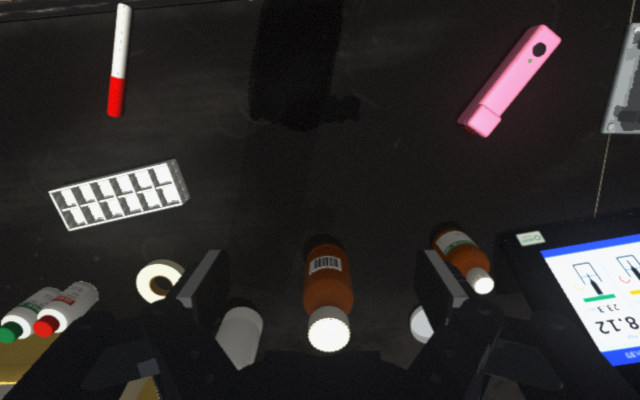

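The wrist view shows the bar code clearly at about (326,264), the bottle cap at (329,334), and the pink decoy at (510,80).

Run:
```python
from h import *
f=grab("wrist"); hs=cv2.cvtColor(f["bgr"],cv2.COLOR_BGR2HSV)
w=cv2.inRange(hs,(0,0,110),(180,110,255)); w[:, :300]=0; w[:,360:]=0; 
cap=w.copy(); cap[:308]=0; cap[360:]=0; ys,xs=np.nonzero(cap); e=cv2.minEnclosingCircle(np.c_[xs,ys].astype(np.float32)); print("cap",e,np.ptp(xs),np.ptp(ys)); print(onplane(f,e[0],.16))
lab=w.copy(); lab[:250]=0; lab[280:]=0; lab=cv2.morphologyEx(lab,cv2.MORPH_CLOSE,np.ones((5,5),np.uint8)); ys,xs=np.nonzero(lab); print("lab",xs.min(),xs.max(),ys.min(),ys.max())
am=cv2.inRange(hs,(0,110,25),(18,255,255)); 
for v in(255,265,280,295): q=np.nonzero(am[v,290:370])[0]+290; print(v,q.min(),q.max())
ax=onplane(f,e[0],.16)[0,:2]
for ax in(ax,np.array([.690,-.284])):
    c=-f["R"].T@f["t"]; d=onplane(f,np.c_[xs,ys],0)-c; o=c[:2]-ax
    A=(d[:,:2]**2).sum(1);B=d[:,:2]@o;C=o@o-.0326**2;D=B*B-A*C;k=D>0
    X=c+d[k]*((-B[k]-np.sqrt(D[k]))/A[k])[:,None]; th=np.degrees(np.arctan2(X[:,1]-ax[1],X[:,0]-ax[0]))%360
    print(ax,"th",th.min(),th.max(),"z",X[:,2].min(),X[:,2].max(),(~k).sum(),X[:,:2].mean(0))
# axis base check: project hypothesised axis at heights
print(proj(f,[[*ax,.16],[*ax,.06]]))
```

```text
cap ((328.6097412109375, 334.0), 20.994447708129883) 41 34
[[ 0.68544041 -0.28194449  0.16      ]]
lab 312 339 267 271
255 307 346
265 306 348
280 304 350
295 302 353
[ 0.68544041 -0.28194449] th 147.72810030480306 213.4317661233197 z 0.07509466210731186 0.07718835686780318 0 [ 0.6545262  -0.28325559]
[ 0.69  -0.284] th 143.12130333920368 210.23007261661888 z 0.06579516945123015 0.07076636715614032 0 [ 0.65911779 -0.28353839]
[[327.04352508 337.56575485]
 [325.91924395 284.39133698]]
```

>>> apply_moves([
  [-6,48,0,0,85],
  [-12,96,0,0,85],
  [-18,144,0,0,85],
  [-24,192,0,0,85],
  [-30,240,0,0,85],
  [-36,288,0,0,85],
  [-42,336,-20,0,85],
  [-48,384,-50,0,85],
])

```text
time_s: 3.45
position: [0.4643, 0.1036, 0.2569]
eef_rot: [0.13, 3.135, -0.001]
ft_force: [1.7, -0.5, -0.7]
grip_width: 0.085
gripper_force: 0.0
```

>>> apply_moves([
  [-5,42,-30,0,85],
  [-5,42,-50,0,85],
  [-5,42,-50,0,85],
  [-5,42,-50,0,85],
])

```text
time_s: 3.85
position: [0.4595, 0.1427, 0.2067]
eef_rot: [-0.131, -3.139, -0.0]
ft_force: [1.1, -0.1, 1.0]
grip_width: 0.0851
gripper_force: 0.0
```

Run:
```python
from h import *
f=grab("wrist"); hs=cv2.cvtColor(f["bgr"],cv2.COLOR_BGR2HSV); cv2.imwrite("pics/w2.png",f["bgr"])
m=cv2.inRange(hs,(20,120,80),(35,255,255)); n,l,st,ce=cv2.connectedComponentsWithStats(m); i=1+np.argmax(st[1:,4]); print(st[i],ce[i])
ys,xs=np.nonzero(l==i); r=cv2.minAreaRect(np.c_[xs,ys].astype(np.float32)); print(onplane(f,cv2.boxPoints(r),.065).round(4))
s=robot.read_state(); print(s["position"],s["eef_rot"],proj(f,[s["position"]]))
```

```text
[ 310   93   41  153 5520] [329.37807971 170.03822464]
[[0.5263 0.1255 0.065 ]
 [0.3842 0.14   0.065 ]
 [0.3872 0.1731 0.065 ]
 [0.5298 0.1638 0.065 ]]
[0.46001962 0.14249199 0.20722547] [1.32061194e-01 3.13780154e+00 2.62419370e-04] [[321.12697466 253.93454005]]
```

View pics/w2.png

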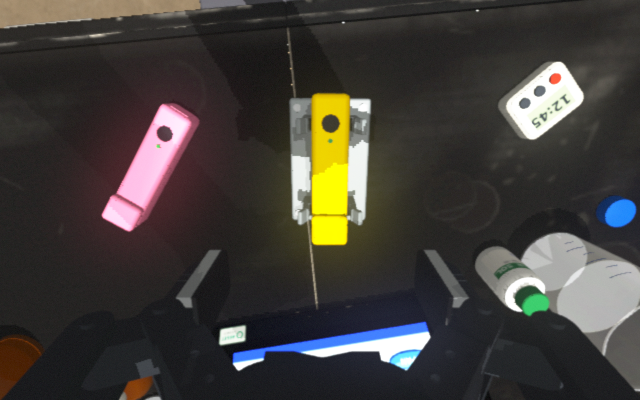

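The yellow reader is at (330,170) in the cradle with its head away from the robot, lined up between the fingers. Next: descend, then check.

>>> apply_moves([
  [0,0,-40,0,85],
  [0,0,-80,0,85],
  [0,0,-110,0,85],
  [0,0,-110,0,85],
  [0,0,-110,0,85],
])

```text
time_s: 4.4
position: [0.4603, 0.143, 0.0977]
eef_rot: [0.131, 3.138, 0.001]
ft_force: [0.7, 0.9, 1.3]
grip_width: 0.0849
gripper_force: 0.0
```

>>> apply_moves([
  [-2,8,-10,0,85],
  [-2,8,-40,0,85],
  [-2,8,-60,0,85],
  [-2,8,-66,0,85],
  [-2,8,-66,0,85],
  [-2,8,-66,0,85],
])

```text
time_s: 5.0
position: [0.4586, 0.1515, 0.032]
eef_rot: [0.13, 3.136, 0.001]
ft_force: [-0.3, 0.1, 0.1]
grip_width: 0.0851
gripper_force: 0.0
```

>>> apply_moves([
  [0,0,0,0,60],
  [0,0,0,0,30],
  [0,0,0,0,25],
  [0,0,0,0,25],
  [0,0,0,0,25],
  [0,0,0,0,25],
  [0,0,0,0,25],
  [0,0,0,0,25],
], force=40)

```text
time_s: 5.8
position: [0.4575, 0.1511, 0.0306]
eef_rot: [0.13, 3.139, -0.0]
ft_force: [-1.9, -1.3, 4.8]
grip_width: 0.0337
gripper_force: 39.7
```

>>> apply_moves([
  [0,0,10,0,25],
  [0,0,30,0,25],
  [0,0,70,0,25],
  [0,0,110,0,25],
  [0,0,130,0,25],
  [0,0,130,0,25],
  [0,0,130,0,25],
])

```text
time_s: 6.5
position: [0.4571, 0.151, 0.16]
eef_rot: [0.129, 3.139, -0.001]
ft_force: [0.1, -0.8, -2.4]
grip_width: 0.0333
gripper_force: 40.6
```

Run:
```python
from h import *
f=grab("scene"); g=grab("wrist"); s=robot.read_state(); p=np.array(s["position"]); print(p,s["eef_rot"],s["grip_width"],s["gripper_force"])
u,v=proj(f,[p])[0].astype(int); x,y=max(u-50,0),max(v-50,0)
cv2.imwrite("pics/lift.png",np.hstack([cv2.resize(f["bgr"][y:y+100,x:x+100],(400,400)),cv2.resize(g["bgr"][60:300,220:460],(400,400))]))
```

```text
[0.45645608 0.15091612 0.15901417] [-1.29030282e-01 -3.13696957e+00  5.56520495e-04] 0.03365210280057484 40.58660387992859
```

View pics/lift.png

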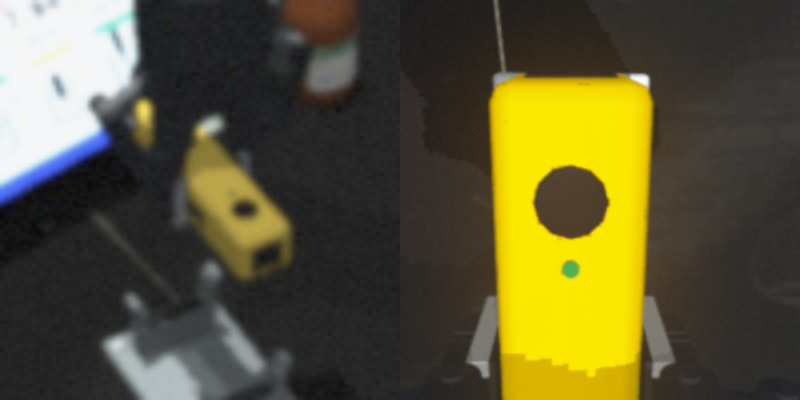

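The reader is held level between the pads and clear of the cradle. Next: traverse to the bottle.

>>> apply_moves([
  [0,-20,0,0,25],
  [0,-60,0,1,25],
  [0,-100,0,2,25],
  [0,-140,0,3,25],
  [0,-180,0,4,25],
  [0,-220,0,4.8,25],
  [0,-260,0,4.8,25],
  [0,-300,0,4.8,25],
])

```text
time_s: 7.4
position: [0.4563, -0.1501, 0.1589]
eef_rot: [0.003, -3.14, -0.002]
ft_force: [0.1, -0.0, -2.6]
grip_width: 0.0336
gripper_force: 40.5
```

>>> apply_moves([
  [0,-40,0,0,25],
  [0,-80,-10,0,25],
  [0,-110,-40,0,25],
  [0,-132,-70,0,25],
  [0,-132,-100,0,25],
  [0,-132,-120,0,25],
  [0,-132,-120,0,25],
  [0,-132,-120,0,25],
])

```text
time_s: 8.2
position: [0.4571, -0.2801, 0.0397]
eef_rot: [0.004, -3.14, -0.002]
ft_force: [0.5, -0.4, -1.6]
grip_width: 0.0335
gripper_force: 40.4
```

Run:
```python
from h import *
s=robot.read_state(); p=np.array(s["position"]); print(p,s["eef_rot"])
f=grab("scene"); g=grab("wrist"); cv2.imwrite("pics/pre.png",np.hstack([cv2.resize(f["bgr"][80:230,290:440],(400,400)),cv2.resize(g["bgr"][50:290,200:440],(400,400))]))
zb=p[2]+.0044; o=np.array([p[0],p[1],zb])
for n,q in(("rear top L",[-.07,.017,.03]),("rear top R",[-.07,-.017,.03]),("rear bot L",[-.07,.017,0]),("rear bot R",[-.07,-.017,0]),("window",[.07,0,.017])): print(n,"scene",proj(f,[o+q])[0].round(1),"wrist",proj(g,[o+q])[0].round(1))
m=cv2.inRange(cv2.cvtColor(g["bgr"],cv2.COLOR_BGR2HSV),(18,110,60),(36,255,255)); n,l,st,ce=cv2.connectedComponentsWithStats(m); i=1+np.argmax(st[1:,4]); print(st[i]); 
ys,xs=np.nonzero(l==i)
for v in(st[i][1]+12,st[i][1]+40,st[i][1]+80): q=xs[ys==v]; print(v,q.min(),q.max())
```

```text
[ 0.45705077 -0.28008847  0.03971694] [ 3.51963550e-03 -3.14037882e+00 -2.35574093e-03]
rear top L scene [458.2 173.5] wrist [374.2 110.6]
rear top R scene [467.1 169. ] wrist [271.8 110.3]
rear bot L scene [456.4 181.9] wrist [363.1 106.2]
rear bot R scene [465.1 177.4] wrist [282.3 106. ]
window scene [426.5 149.9] wrist [321.9 396. ]
[  272   103   103   255 21220]
115 275 370
143 273 372
183 275 370
```

View pics/pre.png

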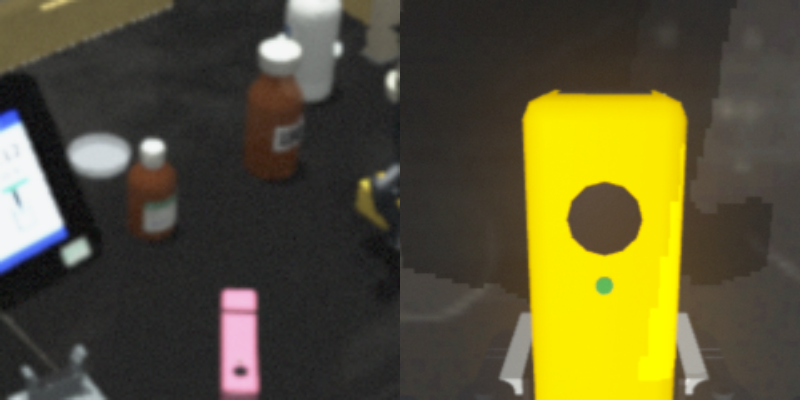

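The reader is level and square in the wrist view, and the rear edge matches the prediction. The bottle stands clear ahead. Next: move forward 48 mm and hold.

>>> apply_moves([
  [12,0,0,0,25],
  [24,0,0,0,25],
  [36,-1,0,0,25],
  [44,-1,0,0,25],
  [48,-1,0,0,25],
  [48,-1,0,0,25],
  [48,-1,0,0,25],
  [48,-1,0,0,25],
])

```text
time_s: 9.1
position: [0.5048, -0.2819, 0.0401]
eef_rot: [0.002, -3.141, -0.0]
ft_force: [-0.1, -0.4, -1.2]
grip_width: 0.0334
gripper_force: 40.5
```

Run:
```python
from h import *
s=robot.read_state(); p=np.array(s["position"]); print(p,s["eef_rot"])
f=grab("scene"); g=grab("top"); cv2.imwrite("pics/scan.png",np.hstack([cv2.resize(f["bgr"][80:180,360:460],(400,400)),cv2.resize(g["bgr"][110:210,390:490],(400,400))]))
w=[p[0]+.07,p[1],p[2]+.0214]
for n,q in(("window",w),("label",[.6545,-.281,.06])):print(n,proj(f,[q]),proj(g,[q]))
```

```text
[ 0.50479668 -0.28189632  0.04006063] [ 1.77728288e-03 -3.14110653e+00 -9.48194684e-05]
window [[415.78725759 141.68370594]] [[447.45656923 188.3309218 ]]
label [[397.87361582 129.70917318]] [[446.14252145 158.18555074]]
```

View pics/scan.png

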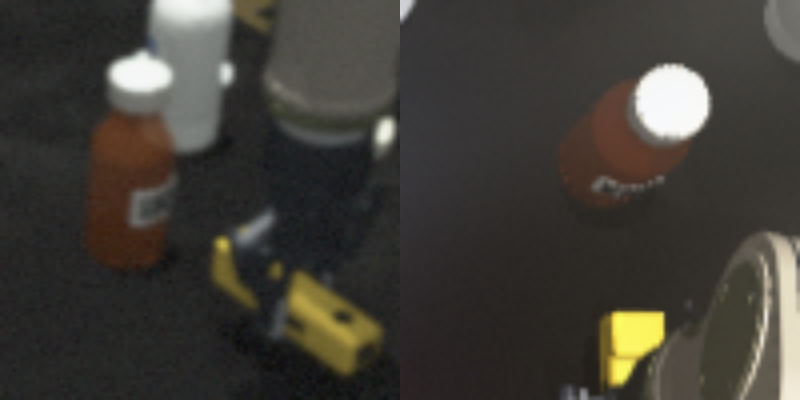

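In the scene view the label centre is at about (398,130), matching the prediction of (397.9,129.7). The reader head points straight at it. Hold here.

>>> apply_moves([
  [0,0,0,0,25],
  [0,0,0,0,25],
  [0,0,0,0,25],
  [0,0,0,0,25],
  [0,0,0,0,25],
  [0,0,0,0,25],
  [0,0,0,0,25],
  [0,0,0,0,25],
])

```text
time_s: 10.0
position: [0.5052, -0.2817, 0.0401]
eef_rot: [0.002, -3.142, -0.0]
ft_force: [-0.0, 0.1, -2.2]
grip_width: 0.0337
gripper_force: 40.5
```

>>> apply_moves([
  [0,0,0,0,25],
  [0,0,0,0,25],
  [0,0,0,0,25],
  [0,0,0,0,25],
  [0,0,0,0,25],
  [0,0,0,0,25],
  [0,0,0,0,25],
  [0,0,0,0,25],
])

```text
time_s: 10.8
position: [0.5053, -0.2817, 0.0402]
eef_rot: [-0.002, 3.142, 0.0]
ft_force: [-1.1, 0.1, -2.3]
grip_width: 0.0334
gripper_force: 40.5
```

>>> apply_moves([
  [0,0,0,0,25],
  [0,0,0,0,25],
  [0,0,0,0,25],
  [0,0,0,0,25],
  [0,0,0,0,25],
  [0,0,0,0,25],
  [0,0,0,0,25],
  [0,0,0,0,25],
])

```text
time_s: 11.6
position: [0.5053, -0.2817, 0.0401]
eef_rot: [0.002, -3.142, -0.0]
ft_force: [0.7, 0.2, -1.9]
grip_width: 0.0337
gripper_force: 40.5
```

>>> apply_moves([
  [-20,0,0,0,25],
  [-48,1,10,0,25],
  [-48,1,40,0,25],
  [-48,20,80,0,25],
  [-48,50,110,0,25],
  [-48,85,120,0,25],
  [-48,120,120,0,25],
  [-48,120,120,0,25],
])

```text
time_s: 12.4
position: [0.4579, -0.1569, 0.161]
eef_rot: [-0.013, 3.14, -0.0]
ft_force: [0.0, 0.2, -2.0]
grip_width: 0.0335
gripper_force: 40.7
```

>>> apply_moves([
  [0,20,0,0,25],
  [0,60,0,-1,25],
  [0,100,0,-2,25],
  [0,140,0,-3,25],
  [0,180,0,-4,25],
  [0,220,0,-4.8,25],
  [0,260,0,-4.8,25],
  [0,290,0,-4.8,25],
])

```text
time_s: 13.2
position: [0.457, 0.1306, 0.1604]
eef_rot: [0.127, 3.138, 0.0]
ft_force: [0.6, -0.6, -1.9]
grip_width: 0.0336
gripper_force: 40.7
```

>>> apply_moves([
  [0,10,0,0,25],
  [0,20,0,0,25],
  [0,20,0,0,25],
  [0,20,0,0,25],
])

```text
time_s: 13.6
position: [0.4575, 0.1471, 0.16]
eef_rot: [-0.131, -3.139, 0.001]
ft_force: [0.8, -0.1, -3.0]
grip_width: 0.0338
gripper_force: 40.7
```

>>> apply_moves([
  [0,4,-40,0,25],
  [0,4,-80,0,25],
  [0,4,-95,0,25],
  [0,4,-95,0,25],
  [0,4,-95,0,25],
  [0,4,-95,0,25],
])

```text
time_s: 14.2
position: [0.4585, 0.1524, 0.0669]
eef_rot: [0.13, 3.136, 0.001]
ft_force: [0.2, 0.3, -2.5]
grip_width: 0.0336
gripper_force: 40.6
```

>>> apply_moves([
  [-1,-1,-10,0,25],
  [-1,-1,-20,0,25],
  [-1,-1,-28,0,25],
  [-1,-1,-32,0,25],
  [-1,-1,-34,0,25],
  [-1,-1,-34,0,25],
  [-1,-1,-34,0,25],
])

```text
time_s: 14.9
position: [0.4564, 0.1514, 0.0312]
eef_rot: [0.129, 3.139, 0.0]
ft_force: [1.1, 0.1, -2.1]
grip_width: 0.0335
gripper_force: 40.8
```

>>> apply_moves([
  [0,0,-0.5,0,25],
  [0,0,-1,0,25],
  [0,0,-1,0,25],
  [0,0,-1,0,25],
])

```text
time_s: 15.3
position: [0.4564, 0.1513, 0.0306]
eef_rot: [0.129, 3.139, -0.0]
ft_force: [-1.8, -1.2, 5.2]
grip_width: 0.0334
gripper_force: 41.6
```

Seated: the force reading matches the one at the grasp. Next: release and back off.

>>> apply_moves([
  [0,0,0,0,40],
  [0,0,0,0,55],
  [0,0,0,0,70],
  [0,0,0,0,85],
  [0,0,0,0,85],
  [0,0,0,0,85],
  [0,0,0,0,85],
  [0,0,0,0,85],
])

```text
time_s: 16.1
position: [0.4563, 0.1512, 0.0301]
eef_rot: [-0.129, -3.139, -0.0]
ft_force: [-0.3, 0.1, 1.4]
grip_width: 0.0852
gripper_force: 0.0
```

>>> apply_moves([
  [0,0,10,0,85],
  [0,0,40,0,85],
  [0,0,80,0,85],
  [0,0,120,0,85],
  [0,0,160,0,85],
  [0,0,175,0,85],
  [0,0,175,0,85],
  [0,0,175,0,85],
])

```text
time_s: 16.9
position: [0.456, 0.151, 0.2047]
eef_rot: [-0.129, -3.139, 0.001]
ft_force: [-0.5, -0.3, -0.4]
grip_width: 0.0851
gripper_force: 0.0
```

Run:
```python
from h import *
g=grab("wrist"); f=grab("scene"); cv2.imwrite("pics/end.png",np.hstack([cv2.resize(f["bgr"][170:290,280:400],(400,400)),cv2.resize(g["bgr"][50:290,200:440],(400,400))]))
hs=cv2.cvtColor(g["bgr"],cv2.COLOR_BGR2HSV); m=cv2.inRange(hs,(20,120,80),(35,255,255)); n,l,st,ce=cv2.connectedComponentsWithStats(m); i=1+np.argmax(st[1:,4])
ys,xs=np.nonzero(l==i); r=cv2.minAreaRect(np.c_[xs,ys].astype(np.float32)); print(onplane(g,cv2.boxPoints(r),.065).round(4))
s=robot.read_state(); print(s["position"],s["grip_width"],s["time_s"])
```

```text
[[0.3835 0.1412 0.065 ]
 [0.3862 0.174  0.065 ]
 [0.5287 0.165  0.065 ]
 [0.5256 0.127  0.065 ]]
[0.45555552 0.15095264 0.2039439 ] 0.08519271640751805 17.0
```

View pics/end.png

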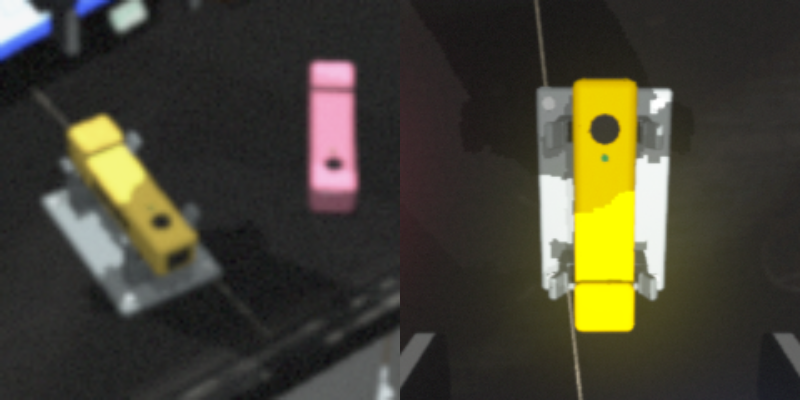

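The reader lies straight in both saddles, within about 1–1.5 mm of where it started.

```bash
python3 -c "
from cell import robot
print(robot.close_job())"
```

```text
the job is handed in; nothing more can be done
None
```

I aimed the reader at the large amber bottle's bar code from about 8 cm and held it there for over two seconds. It is now back in both saddles of its cradle, within about 1.5 mm of where it started, and the job is handed in; no verdict was returned.

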